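# Find the fullest tin of pie weights by feel

### The job

One of the three identical closed tins of pie weights on the cork mats is fuller than the others and only its weight tells: heft each tin in turn, left mat first, then middle, then right as the robot sees them, lifting it upright a few centimetres straight up over its mat and setting any you do not keep gently back, without dropping it, on the mat it came from. Then hold the heaviest one up above the mats, upright and still, in the gripper with its base at least 15 cm above the counter and touching nothing else, and finish while still holding it, with the other two standing on their own mats. Leave the other baking things where they are.

Things in the scene. Friction and masses are not known exactly. Their poses are not given: they have to be found in the camera images.
- tin_a_center (a point): centre (half-way up) of one of three identical upright round closed tins of metal pie weights: plain metal, 95 high; body 58 diameter from the base up to 78, above that a lid 60 diameter; it stands on one of the mats, which tin on which mat changes; z axis up; hidden masses 0.2 to 0.8 kg, the heaviest is at least 0.15 kg heavier than the next; the contents do not shift; the letter says nothing of the weight
- tin_b_center (a point): centre (half-way up) of one of three identical upright round closed tins of metal pie weights: plain metal, 95 high; body 58 diameter from the base up to 78, above that a lid 60 diameter; it stands on one of the mats, which tin on which mat changes; z axis up; hidden masses 0.2 to 0.8 kg, the heaviest is at least 0.15 kg heavier than the next; the contents do not shift; the letter says nothing of the weight
- tin_c_center (a point): centre (half-way up) of one of three identical upright round closed tins of metal pie weights: plain metal, 95 high; body 58 diameter from the base up to 78, above that a lid 60 diameter; it stands on one of the mats, which tin on which mat changes; z axis up; hidden masses 0.2 to 0.8 kg, the heaviest is at least 0.15 kg heavier than the next; the contents do not shift; the letter says nothing of the weight
- mat_left_top (a point): centre of the top of the left of three round cork mats (largest y; left and right as seen from the robot), 110 diameter, 5 thick, fixed to the counter; a tin stands within 8 of its centre
- mat_middle_top (a point): centre of the top of the middle of three round cork mats (between the others; left and right as seen from the robot), 110 diameter, 5 thick, fixed to the counter; a tin stands within 8 of its centre
- mat_right_top (a point): centre of the top of the right of three round cork mats (smallest y; left and right as seen from the robot), 110 diameter, 5 thick, fixed to the counter; a tin stands within 8 of its centre
- ramekin: small white ceramic baking dish, 84 wide, 45 high (mm); origin at the centre of its underside; a bystander, loose
- cocoa_tin: squat copper-coloured tin, 74 diameter, 52 high, standing straight on the counter (not one of the three) (mm); origin at the centre of its underside; a bystander, loose
- measuring_cup: small open steel cup, 72 wide, 60 high (mm); origin at the centre of its underside; a bystander, loose
- whisk: flat whisk with wooden handle, lying, about 260 long, 60 wide, 22 high; its x axis runs from handle to wires (mm); origin at the centre of its underside; a bystander, loose
- spatula: red-bladed spatula with wooden handle, lying, 250 long; its x axis runs from handle to blade (mm); origin at the centre of its underside; a bystander, loose
- canister: clear acrylic canister with steel lid, 104 diameter, 162 high (mm); origin at the centre of its underside; a bystander, loose
- muffin_tin: aluminium six-cup muffin tin, 180 x 260 x 32 (mm); origin at the centre of its underside; a bystander, loose
Not all that is in view belongs to the job. Leave any blue or orange look-alike of the part that bears mat_left_top alone.

How it is judged:
On the way, in this order (a step that is already met when the one before it is completed fails the run):
1. the tin of the left mat is hefted: held in the fingers more than 20 mm clear of the mat, over it (within 60 mm of its centre) (((height (world z) of tin_a_center above 0.0725 m and horizontal distance between tin_a_center and mat_left_top below 0.06 m and contact force between the fingers and tin_a above 0.5 N) or (height (world z) of tin_b_center above 0.0725 m and horizontal distance between tin_b_center and mat_left_top below 0.06 m and contact force between the fingers and tin_b above 0.5 N) or (height (world z) of tin_c_center above 0.0725 m and horizontal distance between tin_c_center and mat_left_top below 0.06 m and contact force between the fingers and tin_c above 0.5 N))), for 0.2 s.
2. the tin of the middle mat is hefted: held in the fingers more than 20 mm clear of the mat, over it (within 60 mm of its centre) (((height (world z) of tin_a_center above 0.0725 m and horizontal distance between tin_a_center and mat_middle_top below 0.06 m and contact force between the fingers and tin_a above 0.5 N) or (height (world z) of tin_b_center above 0.0725 m and horizontal distance between tin_b_center and mat_middle_top below 0.06 m and contact force between the fingers and tin_b above 0.5 N) or (height (world z) of tin_c_center above 0.0725 m and horizontal distance between tin_c_center and mat_middle_top below 0.06 m and contact force between the fingers and tin_c above 0.5 N))), for 0.2 s.
3. the tin of the right mat is hefted: held in the fingers more than 20 mm clear of the mat, over it (within 60 mm of its centre) (((height (world z) of tin_a_center above 0.0725 m and horizontal distance between tin_a_center and mat_right_top below 0.06 m and contact force between the fingers and tin_a above 0.5 N) or (height (world z) of tin_b_center above 0.0725 m and horizontal distance between tin_b_center and mat_right_top below 0.06 m and contact force between the fingers and tin_b above 0.5 N) or (height (world z) of tin_c_center above 0.0725 m and horizontal distance between tin_c_center and mat_right_top below 0.06 m and contact force between the fingers and tin_c above 0.5 N))), for 0.2 s.
At the end, for the whole second after the job is handed in: The heaviest tin is in the fingers, upright within 17 degrees and at rest, its centre over 195 mm above the counter and within 250 mm sideways of a mat centre, touching no other tin or bystander; the other two stand upright and still, centres within 40 mm of where they started (height (world z) of tin_b_center above 0.195 m and angle between tin_b_center's own z axis and vertical below 0.3 rad and contact force between the fingers and tin_b above 1 N and linear speed of tin_b below 0.05 m/s and contact force between tin_b and ramekin below 0.2 N and contact force between tin_b and cocoa_tin below 0.2 N and contact force between tin_b and measuring_cup below 0.2 N and contact force between tin_b and whisk below 0.2 N and contact force between tin_b and spatula below 0.2 N and contact force between tin_b and canister below 0.2 N and contact force between tin_b and muffin_tin below 0.2 N and (horizontal distance between tin_b_center and mat_left_top below 0.25 m or horizontal distance between tin_b_center and mat_middle_top below 0.25 m or horizontal distance between tin_b_center and mat_right_top below 0.25 m) and distance of each of tin_a_center, tin_c_center from where it was at the start of the episode below 0.04 m and angle between each of tin_a_center, tin_c_center's own z axis and vertical below 0.1 rad and linear speed of each of tin_a, tin_c below 0.02 m/s and contact force between tin_b and tin_a below 0.2 N and contact force between tin_b and tin_c below 0.2 N); the arm keeps its last pose, push and grip.
It fails at once if one of the loose bystanders is moved more than 30 mm (distance of any of ramekin, cocoa_tin, measuring_cup, whisk, spatula, canister, muffin_tin from where it was at the start of the episode above 0.03 m).
It fails at once if a tin is dropped or thrown (moves faster than 0.5 m/s out of the fingers) ((linear speed of tin_a above 0.5 m/s and contact force between the fingers and tin_a below 0.1 N) or (linear speed of tin_b above 0.5 m/s and contact force between the fingers and tin_b below 0.1 N) or (linear speed of tin_c above 0.5 m/s and contact force between the fingers and tin_c below 0.1 N)).
It fails at once if a tin is tipped more than 40 degrees (angle between any of tin_a_center, tin_b_center, tin_c_center's own z axis and vertical above 0.7 rad).
It also fails if it takes over 72 s, if anything falls off the work surface, if the arm or the gripper's body presses on something with over 40 N, if the wrist force passes 120 N, or if a joint passes its speed limit or range.

### The arm

A 6-joint arm with a two-finger parallel gripper is mounted at the origin on the work surface. World frame = base frame: x ahead of the robot, y to its left, z up, the work surface at z = 0. Lengths are in m, angles in rad, forces in N, time in s.
With the tool pointing down it reaches from about 0.25 to 0.85 m from the base axis. Payload 12.5 kg.
Tool frame: the origin (TCP) lies on the centre line of the jaws, within the pads' length; the fingertips stand 8 mm ahead of it and the grasp point (between the pads) lies 11 mm behind it (bot.tip_extent is the distance from the TCP to the fingertips, in m); z points along the fingers, y is the line along which they close (so a half turn about z gives the same grasp; the last joint's range is limited). The gripper opens to 93 mm and grips with 3 to 60 N. Pads are 15 mm wide; open, the fingers measure 128 mm over their backs; the gripper's body (75 mm by 188 mm) begins 65 mm behind the grasp point.
Start: joints at [1.071, 0.351, 1.652, -0, 1.139, -0.085], TCP at [0.222, 0.503, 0.227] pointing down, gripper open.
Joint ranges: [-2.75, 2.75], [-0.79, 2.1], [0.01, 2.65], [-1.57, 4.71], [0.07, 3.14], [-2.87, 2.87]. Speed limits (rad/s): [2.22, 2.22, 2.79, 3.14, 3.14, 3.14].

### API

Orientations are given as a unit quaternion [w, x, y, z].
In Python, from workcell import bot gives the robot as it stands.
- The arm moves only by the shell command python3 -m crank 'ROWS' [FORCE]. ROWS is text: rows parted by semicolons, each of 7 numbers parted by spaces: the shift along the tool's x, y, z in m, then the turn, a rotation vector about the tool's x, y, z in units of 5 degrees (1.0 is 5 degrees), then the opening in per cent of the stroke, from 0 (shut) to 100 (fully open). In form: tx ty tz rx ry rz claw; .... A call has 1 to 12 rows; each row shifts and turns the commanded pose from where the row before left it, along the tool's axes as they then stand; what a row does not reach is not made up. A row lasts 1/12 s, in which the tool goes at most 41.7 mm and 7.16 degrees, less where a joint would pass 70% of its speed; a pose out of reach is approached as far as the arm can. A call with a gripper value outside its range is refused whole. The fingers move at their own pace and stop on an object; FORCE is the grip in N (left out, the last holds). Time passes only in rows, so rows that do not move let the fingers close. It gives the time, the measured TCP pose, the force, the opening and the grip force at its end, in the units of the state.
- bot.state(): the state, without advancing time (a new reading comes with each control period).
- bot.camera(name): name is "scene" or "side" or "wrist"; returns (picture, depth): 400x640x3 uint8, red, green, blue; 400x640 float32, m along the optical axis (not along the pixel's ray), 0 where there is no reading.
- bot.camera_params(name): a dict with "vfov" (degrees; the focal length in pixels is half the picture's height over the tangent of half this angle, whatever the lens; pixels are square), "cx", "cy" (the principal point, pixels), "rvec" (rotation vector, rad) and "tvec" (3), from world to camera coordinates, as OpenCV has them; the wrist camera has in their place "hand_eye" (4x4, takes a point from camera to tool coordinates, whose origin is the TCP and whose axes are the flange's). Camera axes: x right, y down, z forward; pixel columns grow to the right and rows downward; lengths in m; the calibration is good to about 2 mm. The wrist camera is an equidistant fisheye: a pixel r from the principal point sees the ray r / f radians off the axis. A picture is of the moment at which its call begins: read the wrist's pose just before it. camera_params takes no time and is no camera call.
- bot.job_done(): hands the job in; it is judged then, once.
Trained networks look in the newest picture that a camera, given by its name, has taken for a name from the list of things; names that differ only in an ending like _2 or _b are one class to them, and where a whole thing is asked for, a point or a joint stands for the part that bears it (a point fixed in the world has none). Each returns a list of dicts, best first, with "score" (0 to 1); they miss things now and then, are a little off and sometimes report something else, mostly with a low value. They report only what shows in the picture. A call takes as long as a camera call. They do not tell look-alikes from the thing itself.
- bot.look_for(name, camera): "bbox" ([left, top, width, height] in pixels, round what is visible of it).
- bot.silhouettes(name, camera): "pixels" (400x640 bool, what is visible of it) and "bbox" ([left, top, width, height] in pixels, round what is visible of it).
The state is a dict: "time_s": time; "joints": joint angles; "qd": joint speeds; "joint_torque": joint torques, N m; "tool_pos": TCP position; "ee_rot": TCP orientation; "wrist_force": force on the tool from outside, world axes, zero at the start; "ft_torque": the same for the moment, N m; "width": finger opening in m; "grasp_force": force on a finger pad.
Only numpy, scipy, OpenCV 4.12 (cv2) and the standard library are available. Lean on these libraries where they do the work, as an engineer would, in place of code of your own. Each camera call takes 0.05 s, during which the arm holds its last target. There are 200 camera calls.

## Working session

There is one attempt and no reset: what is moved stays moved. The work goes in short steps, Python scripts to look and compute and a shell command to move; the robot and the scene stay as the last step left them, time stands still between calls to the robot, and variables do not carry over. Pictures are saved under pics/ and viewed, at most 10 in all, crops included, and the job is handed in when it is done.

```bash
mkdir -p pics; cat > h.py <<'E'
import numpy as np,cv2
from workcell import bot
from scipy.spatial.transform import Rotation as R
def world(cam,us,vs,d):
    p=bot.camera_params(cam);f=200/np.tan(np.radians(p['vfov'])/2)
    X=np.stack([(us-p['cx'])/f*d,(vs-p['cy'])/f*d,d],-1)
    M=R.from_rotvec(np.ravel(p['rvec'])).as_matrix()
    return (X-np.ravel(p['tvec']))@M
E
python3 - <<'E'
from h import *
s=bot.state();print(s)
for c in('scene','side'):
    im,d=bot.camera(c);cv2.imwrite(f'pics/{c}.png',im[:,:,::-1]);np.save(c+'.npy',d)
    for n in('tin_a_center',):
        for r in bot.silhouettes(n,c):
            m=r['pixels']&(d>0);v,u=np.nonzero(m)
            P=world(c,u,v,d[m]);print(c,n,round(r['score'],2),r['bbox'],np.percentile(P,[3,50,97],axis=0).round(3).tolist())
E
```

```text
{'time_s': 0.0, 'joints': array([ 1.07140547e+00,  3.51244776e-01,  1.65241339e+00, -1.21807777e-05,
        1.13909518e+00, -8.46081615e-02]), 'qd': array([-5.31201463e-05,  2.57461675e-03, -1.16404871e-04,  2.52128725e-04,
        4.89712908e-04,  1.74032107e-03]), 'joint_torque': array([ 1.36318613e-04, -4.97330654e+01, -2.85254109e+01,  6.98975078e-02,
        2.57105764e-02, -1.03500317e-04]), 'tool_pos': array([0.22146986, 0.50307859, 0.22610081]), 'ee_rot': array([-1.61766863e-04,  2.05905322e-01,  9.78571746e-01, -5.57372248e-04]), 'wrist_force': array([-0.44808544, -0.04788782,  0.50591906]), 'ft_torque': array([-0.01829882, -0.01225178,  0.01804969]), 'grasp_force': 0.0, 'width': 0.09280434627019414}
scene tin_a_center 0.76 [318.8, 175.5, 22.0, 30.2] [[0.524, -0.068, 0.007], [0.555, -0.033, 0.067], [0.572, -0.021, 0.1]]
scene tin_a_center 0.32 [377.0, 226.4, 23.7, 39.6] [[0.549, 0.239, 0.003], [0.588, 0.276, 0.072], [0.602, 0.292, 0.101]]
scene tin_a_center 0.15 [215.2, 201.1, 63.9, 34.5] [[0.684, -0.175, -0.004], [0.797, -0.136, 0.01], [0.888, -0.125, 0.021]]
side tin_a_center 0.74 [295.9, 198.5, 25.9, 41.4] [[0.512, -0.081, 0.007], [0.533, -0.069, 0.084], [0.564, -0.029, 0.104]]
```

View pics/scene.png

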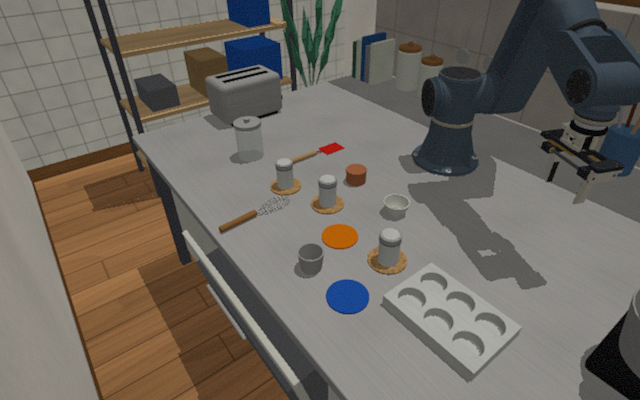

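View pics/side.png

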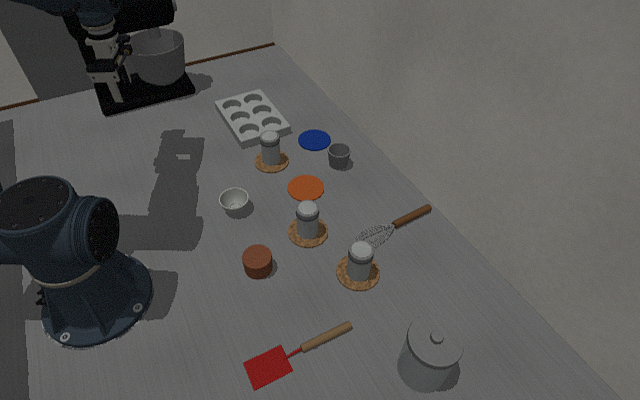

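Candidates: cork mats with tins at scene (389,247) left, (327,192) middle, (284,175) right. In the side view they are at (270,148), (307,218) and (361,260). The blue (347,296) and orange (340,236) discs are empty look-alikes. I'll confirm in a crop and fit the tin axes.

```bash
python3 - <<'E'
from h import *
from scipy.optimize import least_squares
B={'L':{'scene':(374,225,406,270),'side':(257,127,284,167)},'M':{'scene':(313,172,344,212),'side':(293,197,323,240)},'R':{'scene':(272,155,300,192),'side':(345,237,378,283)}}
for k in B:
    A=[]
    for c,(a,b,e,f) in B[k].items():
        d=np.load(c+'.npy');v,u=np.mgrid[b:f,a:e];dd=d[b:f,a:e];P=world(c,u.ravel(),v.ravel(),dd.ravel())
        P=P[dd.ravel()>0];T=P[(P[:,2]>.09)&(P[:,2]<.115)];S=P[(P[:,2]>.025)&(P[:,2]<.08)]
        r=least_squares(lambda q:np.hypot(*(S[:,:2]-q).T)-.029,T[:,:2].mean(0),loss='soft_l1',f_scale=.003)
        print(k,c,'top',T.mean(0).round(3),len(T),'side fit',r.x.round(3),len(S))
for c in('scene','side'):
    for n in('ramekin','cocoa_tin','measuring_cup','muffin_tin','whisk'):
        d=np.load(c+'.npy')
        for r in bot.silhouettes(n,c)[:1]:
            m=r['pixels']&(d>0);v,u=np.nonzero(m);P=world(c,u,v,d[m]);print(c,n,round(r['score'],2),np.percentile(P,[4,96],axis=0).round(3).tolist())
im=cv2.imread('pics/scene.png')[130:330,200:480];cv2.imwrite('pics/crop.png',cv2.resize(im,None,fx=2.8,fy=2.8,interpolation=cv2.INTER_CUBIC))
E
```

```text
L scene top [0.577 0.267 0.098] 302 side fit [0.572 0.263] 309
L side top [0.57  0.257 0.101] 237 side fit [0.573 0.266] 361
M scene top [ 0.546 -0.046  0.098] 182 side fit [ 0.542 -0.051] 245
M side top [ 0.538 -0.056  0.101] 370 side fit [ 0.541 -0.051] 275
R scene top [ 0.598 -0.22   0.098] 155 side fit [ 0.594 -0.226] 219
R side top [ 0.59  -0.23   0.101] 467 side fit [ 0.594 -0.226] 296
scene ramekin 0.98 [[0.363, 0.087, 0.008], [0.436, 0.159, 0.043]]
scene cocoa_tin 0.74 [[0.354, -0.124, -0.0], [0.414, -0.061, 0.052]]
scene measuring_cup 0.97 [[0.725, 0.121, 0.004], [0.787, 0.185, 0.059]]
scene muffin_tin 0.78 [[0.517, 0.374, 0.001], [0.687, 0.618, 0.032]]
scene whisk 0.9 [[0.64, -0.173, -0.003], [0.881, -0.127, 0.021]]
side ramekin 0.9 [[0.363, 0.083, 0.002], [0.434, 0.159, 0.047]]
side cocoa_tin 0.6 [[0.343, -0.133, 0.007], [0.405, -0.069, 0.055]]
side measuring_cup 0.64 [[0.722, 0.118, 0.008], [0.785, 0.182, 0.062]]
side muffin_tin 0.77 [[0.508, 0.36, 0.005], [0.68, 0.609, 0.036]]
side whisk 0.81 [[0.757, -0.155, 0.011], [0.879, -0.133, 0.025]]
```

View pics/crop.png

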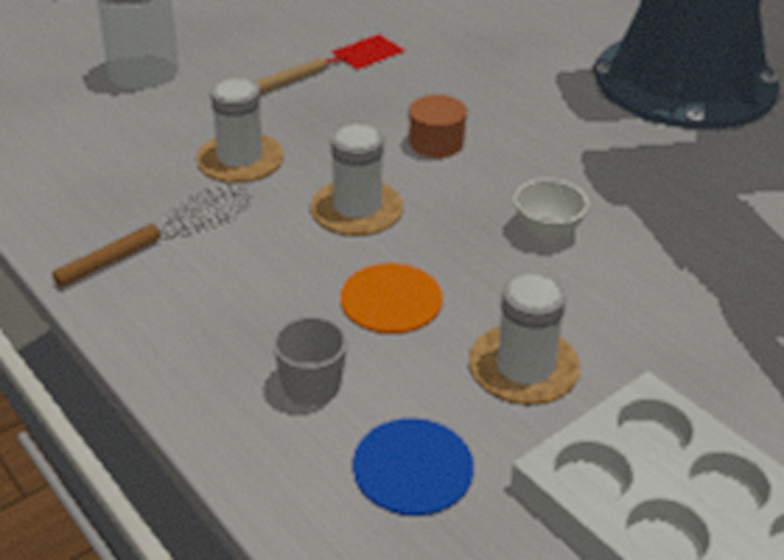

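The crop confirms three lidded tins on cork mats. The ramekin, cup and cocoa tin clearly differ, and the orange and blue discs are empty. Axis fits: L (.573,.265), M (.5415,-.051), R (.594,-.226), and tops at about 0.10 as expected. I'll move above the left tin.

```bash
cat >> h.py <<'E'
def go(x,y,z,yaw=None):
    s=bot.state();q=s['ee_rot'];M=R.from_quat([q[1],q[2],q[3],q[0]])
    print('t',round(s['time_s'],2),'pos',s['tool_pos'].round(4),'tool shift mm',(M.inv().apply(np.array([x,y,z])-s['tool_pos'])*1000).round(1),'yaxis',M.as_matrix()[:,1].round(3),'zaxis',M.as_matrix()[:,2].round(3),'F',s['wrist_force'].round(2),'w',round(s['width'],4),'grip',round(s['grasp_force'],1),'q',s['joints'].round(2))
E
python3 -m crank '-0.038 -0.007 0 0 0 0 100;-0.038 -0.007 0 0 0 0 100;-0.038 -0.007 0 0 0 0 100;-0.038 -0.007 0 0 0 0 100;-0.038 -0.007 0 0 0 0 100;-0.038 -0.007 0 0 0 0 100;-0.038 -0.007 0 0 0 0 100;-0.038 -0.007 0 0 0 0 100;-0.038 -0.007 0 0 0 0 100;-0.038 -0.007 0 0 0 0 100;-0.038 -0.007 0 0 0 0 100;0 0 0 0 0 0 100' 25
python3 -c "
from h import *
go(.573,.265,.044)
im,d=bot.camera('wrist');cv2.imwrite('pics/w1.png',im[:,:,::-1]);print(bot.look_for('tin_a_center','wrist'));print(bot.camera_params('wrist'))
go(.573,.265,.044)"
```

```text
time_s: 1.7
tool_pos: [0.5775, 0.2605, 0.2262]
ee_rot: [0.001, 0.208, 0.978, -0.0]
wrist_force: [0.3, 0.6, -1.0]
width: 0.0926
grasp_force: 0.0
t 1.7 pos [0.5775 0.2605 0.2262] tool shift mm [  6.2   2.3 182.2] yaxis [ 0.407  0.914 -0.   ] zaxis [ 0.001 -0.001 -1.   ] F [ 0.33  0.6  -1.01] w 0.0926 grip 0.0 q [ 0.35  0.5   1.42 -0.    1.22 -0.8 ]
[{'bbox': [80.5, 222.1, 61.3, 34.7], 'score': 0.94}]
{'vfov': 65.70646984690485, 'cx': 323.64232036871505, 'cy': 200.95819776630424, 'hand_eye': array([[-1.16341862e-04, -9.62398548e-01, -2.71641346e-01,
         7.62830508e-02],
       [ 9.99999923e-01, -2.13543097e-04,  3.28270033e-04,
        -3.87056513e-04],
       [-3.73933737e-04, -2.71641287e-01,  9.62398499e-01,
        -1.57322009e-01],
       [ 0.00000000e+00,  0.00000000e+00,  0.00000000e+00,
         1.00000000e+00]])}
t 1.8 pos [0.5737 0.2635 0.2261] tool shift mm [  1.2   1.2 182.1] yaxis [ 0.405  0.914 -0.   ] zaxis [-0.001 -0.    -1.   ] F [-0.11  0.39 -0.24] w 0.0929 grip 0.0 q [ 0.36  0.5   1.43  0.    1.22 -0.8 ]
```

```bash
python3 -m crank '0.001 0.001 0.03 0 0 0 100;0 0 0.03 0 0 0 100;0 0 0.03 0 0 0 100;0 0 0.03 0 0 0 100;0 0 0.025 0 0 0 100;0 0 0.02 0 0 0 100;0 0 0.017 0 0 0 100;0 0 0 0 0 0 100;0 0 0 0 0 0 100'
python3 -c "
from h import *
go(.573,.265,.044)
im,d=bot.camera('side');cv2.imwrite('pics/s2.png',cv2.resize(im[90:190,200:340,::-1],None,fx=4,fy=4))"
```

```text
time_s: 2.55
tool_pos: [0.5716, 0.2665, 0.0446]
ee_rot: [-0.001, 0.205, 0.979, -0.0]
wrist_force: [0.5, 0.5, 0.7]
width: 0.0929
grasp_force: 0.0
t 2.55 pos [0.5716 0.2665 0.0446] tool shift mm [-1.8 -0.8  0.6] yaxis [ 0.402  0.916 -0.001] zaxis [-0.001 -0.    -1.   ] F [0.47 0.54 0.71] w 0.0929 grip 0.0 q [ 0.36  0.72  1.55  0.    0.88 -0.79]
```

View pics/s2.png

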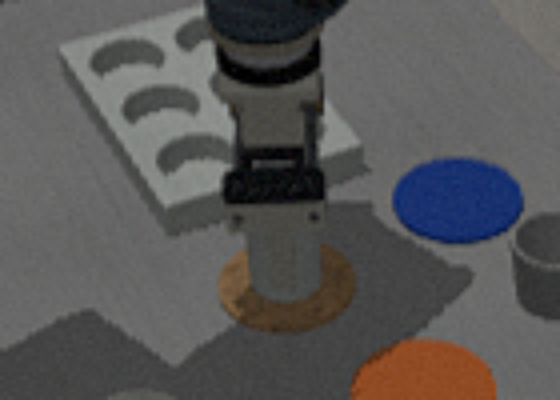

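The gripper straddles the left tin, which is at crop (285,265) on its mat. I'll close at 30 N, then lift.

```bash
python3 -m crank '0 0 0 0 0 0 0;0 0 0 0 0 0 0;0 0 0 0 0 0 0;0 0 0 0 0 0 0;0 0 0 0 0 0 0;0 0 0 0 0 0 0;0 0 0 0 0 0 0;0 0 0 0 0 0 0' 30
python3 -m crank '0 0 -0.006 0 0 0 0;0 0 -0.012 0 0 0 0;0 0 -0.015 0 0 0 0;0 0 -0.01 0 0 0 0;0 0 0 0 0 0 0;0 0 0 0 0 0 0;0 0 0 0 0 0 0;0 0 0 0 0 0 0;0 0 0 0 0 0 0'
cat > heft.py <<'E'
from h import *
F=[]
for i in range(8):
    bot.camera('wrist');F.append(bot.state()['wrist_force'][2])
print('Fz',np.mean(F).round(2),np.std(F).round(2));go(.573,.265,.044)
E
python3 heft.py
```

```text
time_s: 3.27
tool_pos: [0.5725, 0.2652, 0.0449]
ee_rot: [-0.0, 0.206, 0.979, -0.0]
wrist_force: [-2.1, -5.3, 5.9]
width: 0.0596
grasp_force: 29.9
time_s: 4.02
tool_pos: [0.5722, 0.2656, 0.0869]
ee_rot: [-0.001, 0.206, 0.979, -0.0]
wrist_force: [-0.1, -1.1, -7.7]
width: 0.0592
grasp_force: 29.9
Fz -6.95 0.5
t 4.42 pos [0.5726 0.2657 0.0876] tool shift mm [-0.6 -0.5 43.6] yaxis [ 0.403  0.915 -0.   ] zaxis [-0. -0. -1.] F [-0.13  0.07 -6.49] w 0.0598 grip 29.9 q [ 0.36  0.66  1.54  0.    0.95 -0.8 ]
```

Left weighs about 7.0 N. I'll lower it back gently.

```bash
python3 -m crank '0 0 0.012 0 0 0 0;0 0 0.014 0 0 0 0;0 0 0.009 0 0 0 0;0 0 0.004 0 0 0 0;0 0 0.003 0 0 0 0;0 0 0.001 0 0 0 0;0 0 0 0 0 0 0;0 0 0 0 0 0 0'
python3 -c "
from h import *
go(.573,.265,.0445)"
```

```text
time_s: 5.08
tool_pos: [0.5725, 0.2655, 0.045]
ee_rot: [-0.0, 0.206, 0.979, -0.0]
wrist_force: [-3.2, -3.9, 0.4]
width: 0.0595
grasp_force: 29.9
t 5.08 pos [0.5725 0.2655 0.045 ] tool shift mm [-0.7 -0.3  0.5] yaxis [ 0.403  0.915 -0.001] zaxis [-0.001 -0.    -1.   ] F [-3.24 -3.89  0.38] w 0.0595 grip 29.9 q [ 0.36  0.72  1.55 -0.    0.88 -0.8 ]
```

```bash
python3 -m crank '0 0 0 0 0 0 70;0 0 0 0 0 0 100;0 0 0 0 0 0 100;0 0 0 0 0 0 100;0 0 0 0 0 0 100;0 0 -0.015 0 0 0 100;0 0 -0.03 0 0 0 100;0 0 -0.035 0 0 0 100;0 0 -0.035 0 0 0 100;0 0 -0.03 0 0 0 100'
python3 -m crank '-0.011 -0.0335 0 0 0 0 100;-0.011 -0.0335 0 0 0 0 100;-0.011 -0.0335 0 0 0 0 100;-0.011 -0.0335 0 0 0 0 100;-0.011 -0.0335 0 0 0 0 100;-0.011 -0.0335 0 0 0 0 100;-0.011 -0.0335 0 0 0 0 100;-0.011 -0.0335 0 0 0 0 100;-0.011 -0.0335 0 0 0 0 100;0 0 0 0 0 0 100;0 0 0 0 0 0 100'
python3 -c "
from h import *
go(.5415,-.051,.044)"
```

```text
time_s: 5.92
tool_pos: [0.5729, 0.2659, 0.1922]
ee_rot: [0.001, 0.206, 0.979, 0.0]
wrist_force: [-0.4, 0.8, 0.8]
width: 0.0929
grasp_force: 0.0
time_s: 6.83
tool_pos: [0.5418, -0.0514, 0.1899]
ee_rot: [0.0, 0.207, 0.978, 0.0]
wrist_force: [-0.4, 0.7, -0.1]
width: 0.0928
grasp_force: 0.0
t 6.83 pos [ 0.5418 -0.0514  0.1899] tool shift mm [  0.5   0.2 145.9] yaxis [0.406 0.914 0.   ] zaxis [ 0.001  0.    -1.   ] F [-0.41  0.66 -0.11] w 0.0928 grip 0.0 q [-0.18  0.38  1.71  0.    1.05 -1.33]
```

```bash
python3 -m crank '0 0 0.03 0 0 0 100;0 0 0.03 0 0 0 100;0 0 0.03 0 0 0 100;0 0 0.025 0 0 0 100;0 0 0.02 0 0 0 100;0 0 0.011 0 0 0 100;0 0 0 0 0 0 100;0 0 0 0 0 0 100'
python3 -c "
from h import *
go(.5415,-.051,.044)"
python3 -m crank '0 0 0 0 0 0 0;0 0 0 0 0 0 0;0 0 0 0 0 0 0;0 0 0 0 0 0 0;0 0 0 0 0 0 0;0 0 0 0 0 0 0;0 0 0 0 0 0 0;0 0 0 0 0 0 0' 30
python3 -m crank '0 0 -0.006 0 0 0 0;0 0 -0.012 0 0 0 0;0 0 -0.015 0 0 0 0;0 0 -0.01 0 0 0 0;0 0 0 0 0 0 0;0 0 0 0 0 0 0;0 0 0 0 0 0 0;0 0 0 0 0 0 0;0 0 0 0 0 0 0'
python3 heft.py
```

```text
time_s: 7.5
tool_pos: [0.5421, -0.0494, 0.044]
ee_rot: [-0.0, 0.206, 0.979, 0.0]
wrist_force: [-0.8, -0.0, -0.6]
width: 0.0929
grasp_force: 0.0
t 7.5 pos [ 0.5421 -0.0494  0.044 ] tool shift mm [-0.1 -1.6  0. ] yaxis [0.402 0.915 0.   ] zaxis [ 0.  0. -1.] F [-0.78 -0.01 -0.57] w 0.0929 grip 0.0 q [-0.18  0.6   1.8   0.    0.75 -1.33]
time_s: 8.17
tool_pos: [0.5419, -0.0502, 0.0439]
ee_rot: [0.0, 0.206, 0.979, -0.0]
wrist_force: [-1.1, -1.8, 4.7]
width: 0.0597
grasp_force: 29.9
time_s: 8.92
tool_pos: [0.5414, -0.05, 0.086]
ee_rot: [-0.001, 0.206, 0.979, -0.0]
wrist_force: [0.2, 0.7, -2.6]
width: 0.0594
grasp_force: 30.0
Fz -2.77 0.56
t 9.32 pos [ 0.5417 -0.0501  0.0866] tool shift mm [ 98.4 301.   42.6] yaxis [0.403 0.915 0.   ] zaxis [-0.  0. -1.] F [-0.56 -0.39 -1.77] w 0.0594 grip 30.0 q [-0.18  0.53  1.78  0.    0.84 -1.33]
```

Middle weighs about 2.8 N. I'll set it back.

```bash
python3 -m crank '0 0 0.012 0 0 0 0;0 0 0.014 0 0 0 0;0 0 0.009 0 0 0 0;0 0 0.004 0 0 0 0;0 0 0.003 0 0 0 0;0 0 0.001 0 0 0 0;0 0 0 0 0 0 0;0 0 0 0 0 0 0'
python3 -m crank '0 0 0 0 0 0 70;0 0 0 0 0 0 100;0 0 0 0 0 0 100;0 0 0 0 0 0 100;0 0 0 0 0 0 100;0 0 -0.015 0 0 0 100;0 0 -0.03 0 0 0 100;0 0 -0.035 0 0 0 100;0 0 -0.035 0 0 0 100;0 0 -0.03 0 0 0 100'
python3 -c "
from h import *
go(.594,-.226,.044)"
```

```text
time_s: 9.98
tool_pos: [0.5418, -0.0502, 0.044]
ee_rot: [0.0, 0.206, 0.979, -0.0]
wrist_force: [-1.9, -0.9, 0.8]
width: 0.0599
grasp_force: 29.9
time_s: 10.82
tool_pos: [0.5418, -0.0501, 0.1909]
ee_rot: [0.001, 0.206, 0.979, 0.0]
wrist_force: [-0.5, -0.1, 1.1]
width: 0.0927
grasp_force: 0.0
t 10.82 pos [ 0.5418 -0.0501  0.1909] tool shift mm [-118.5 -140.   147. ] yaxis [0.403 0.915 0.   ] zaxis [ 0.001 -0.    -1.   ] F [-0.47 -0.07  1.08] w 0.0927 grip 0.0 q [-0.18  0.38  1.71  0.    1.06 -1.33]
```

```bash
python3 -m crank '-0.0237 -0.028 0 0 0 0 100;-0.0237 -0.028 0 0 0 0 100;-0.0237 -0.028 0 0 0 0 100;-0.0237 -0.028 0 0 0 0 100;-0.0237 -0.028 0 0 0 0 100;0 0 0 0 0 0 100;0 0 0 0 0 0 100'
python3 -m crank '0 0 0.03 0 0 0 100;0 0 0.03 0 0 0 100;0 0 0.03 0 0 0 100;0 0 0.025 0 0 0 100;0 0 0.02 0 0 0 100;0 0 0.012 0 0 0 100;0 0 0 0 0 0 100;0 0 0 0 0 0 100'
python3 -c "
from h import *
go(.594,-.226,.044)"
python3 -m crank '0 0 0 0 0 0 0;0 0 0 0 0 0 0;0 0 0 0 0 0 0;0 0 0 0 0 0 0;0 0 0 0 0 0 0;0 0 0 0 0 0 0;0 0 0 0 0 0 0;0 0 0 0 0 0 0' 30
python3 -m crank '0 0 -0.006 0 0 0 0;0 0 -0.012 0 0 0 0;0 0 -0.015 0 0 0 0;0 0 -0.01 0 0 0 0;0 0 0 0 0 0 0;0 0 0 0 0 0 0;0 0 0 0 0 0 0;0 0 0 0 0 0 0;0 0 0 0 0 0 0'
python3 heft.py
```

```text
time_s: 11.4
tool_pos: [0.5936, -0.2274, 0.1881]
ee_rot: [-0.0, 0.207, 0.978, 0.0]
wrist_force: [-0.4, -0.1, -0.3]
width: 0.0931
grasp_force: 0.0
time_s: 12.07
tool_pos: [0.5939, -0.2254, 0.0421]
ee_rot: [-0.0, 0.206, 0.979, 0.0]
wrist_force: [-1.0, -0.6, 0.4]
width: 0.0932
grasp_force: 0.0
t 12.07 pos [ 0.5939 -0.2254  0.0421] tool shift mm [-0.3 -0.5 -1.9] yaxis [0.402 0.915 0.   ] zaxis [-0.  0. -1.] F [-1.   -0.56  0.43] w 0.0932 grip 0.0 q [-0.44  0.73  1.54  0.    0.88 -1.59]
time_s: 12.73
tool_pos: [0.5939, -0.2261, 0.042]
ee_rot: [0.0, 0.206, 0.979, -0.0]
wrist_force: [-0.8, -1.0, 3.5]
width: 0.0591
grasp_force: 30.0
time_s: 13.48
tool_pos: [0.5934, -0.2258, 0.0839]
ee_rot: [-0.001, 0.206, 0.979, 0.0]
wrist_force: [0.3, -0.3, -3.9]
width: 0.0596
grasp_force: 30.0
Fz -3.85 0.29
t 13.88 pos [ 0.5937 -0.226   0.0846] tool shift mm [216.8 441.   40.6] yaxis [0.403 0.915 0.   ] zaxis [-0.  0. -1.] F [ 0.2  -0.2  -3.92] w 0.059 grip 30.0 q [-0.44  0.67  1.53  0.    0.95 -1.59]
```

Right weighs about 3.9 N, so the left tin is heaviest by a wide margin. I'll return this one, then go left.

```bash
python3 -m crank '0 0 0.012 0 0 0 0;0 0 0.014 0 0 0 0;0 0 0.009 0 0 0 0;0 0 0.004 0 0 0 0;0 0 0.003 0 0 0 0;0 0 0.001 0 0 0 0;0 0 0 0 0 0 0;0 0 0 0 0 0 0'
python3 -m crank '0 0 0 0 0 0 70;0 0 0 0 0 0 100;0 0 0 0 0 0 100;0 0 0 0 0 0 100;0 0 0 0 0 0 100;0 0 -0.015 0 0 0 100;0 0 -0.03 0 0 0 100;0 0 -0.035 0 0 0 100;0 0 -0.035 0 0 0 100;0 0 -0.03 0 0 0 100'
python3 -m crank '0.0181 0.0367 0 0 0 0 100;0.0181 0.0367 0 0 0 0 100;0.0181 0.0367 0 0 0 0 100;0.0181 0.0367 0 0 0 0 100;0.0181 0.0367 0 0 0 0 100;0.0181 0.0367 0 0 0 0 100;0.0181 0.0367 0 0 0 0 100;0.0181 0.0367 0 0 0 0 100;0.0181 0.0367 0 0 0 0 100;0.0181 0.0367 0 0 0 0 100;0.0181 0.0367 0 0 0 0 100;0.0181 0.0367 0 0 0 0 100'
python3 -m crank '0 0 0 0 0 0 100;0 0 0 0 0 0 100'
python3 -c "
from h import *
go(.5725,.2655,.044)"
```

```text
time_s: 14.55
tool_pos: [0.594, -0.2261, 0.0422]
ee_rot: [0.0, 0.206, 0.979, -0.0]
wrist_force: [-3.5, 1.1, 5.5]
width: 0.0593
grasp_force: 30.0
time_s: 15.38
tool_pos: [0.5939, -0.226, 0.189]
ee_rot: [0.001, 0.206, 0.979, -0.0]
wrist_force: [0.8, 0.1, -0.0]
width: 0.0927
grasp_force: 0.0
time_s: 16.38
tool_pos: [0.572, 0.2667, 0.1867]
ee_rot: [0.0, 0.206, 0.979, 0.0]
wrist_force: [0.4, -1.0, 0.0]
width: 0.0933
grasp_force: 0.0
time_s: 16.55
tool_pos: [0.5719, 0.2664, 0.1863]
ee_rot: [-0.0, 0.204, 0.979, -0.0]
wrist_force: [0.1, 0.2, -0.5]
width: 0.0934
grasp_force: 0.0
t 16.55 pos [0.5719 0.2664 0.1863] tool shift mm [ -0.9  -0.6 142.3] yaxis [ 0.4    0.916 -0.   ] zaxis [-0. -0. -1.] F [ 0.09  0.15 -0.51] w 0.0934 grip 0.0 q [ 0.36  0.54  1.47 -0.    1.14 -0.8 ]
```

```bash
python3 -m crank '0 0 0.03 0 0 0 100;0 0 0.03 0 0 0 100;0 0 0.03 0 0 0 100;0 0 0.025 0 0 0 100;0 0 0.018 0 0 0 100;0 0 0.009 0 0 0 100;0 0 0 0 0 0 100;0 0 0 0 0 0 100'
python3 -m crank '0 0 0 0 0 0 0;0 0 0 0 0 0 0;0 0 0 0 0 0 0;0 0 0 0 0 0 0;0 0 0 0 0 0 0;0 0 0 0 0 0 0;0 0 0 0 0 0 0;0 0 0 0 0 0 0' 35
python3 -m crank '0 0 -0.006 0 0 0 0;0 0 -0.015 0 0 0 0;0 0 -0.025 0 0 0 0;0 0 -0.03 0 0 0 0;0 0 -0.03 0 0 0 0;0 0 -0.03 0 0 0 0;0 0 -0.03 0 0 0 0;0 0 -0.02 0 0 0 0;0 0 -0.006 0 0 0 0;0 0 0 0 0 0 0;0 0 0 0 0 0 0;0 0 0 0 0 0 0'
python3 heft.py
python3 -c "
from h import *
im,d=bot.camera('side');cv2.imwrite('pics/s3.png',im[:,:,::-1])
for n,(a,b,e,f) in {'M':(293,197,323,240),'R':(345,237,378,283)}.items():
    v,u=np.mgrid[b:f,a:e];P=world('side',u.ravel(),v.ravel(),d[b:f,a:e].ravel());P=P[(P[:,2]>.09)&(P[:,2]<.115)];print(n,P.mean(0).round(3),len(P))"
```

```text
time_s: 17.22
tool_pos: [0.5729, 0.264, 0.0452]
ee_rot: [0.0, 0.206, 0.978, 0.0]
wrist_force: [1.4, 0.6, 0.5]
width: 0.0932
grasp_force: 0.0
time_s: 17.88
tool_pos: [0.5725, 0.2645, 0.0449]
ee_rot: [0.0, 0.206, 0.979, -0.0]
wrist_force: [-1.5, -1.9, 4.5]
width: 0.0592
grasp_force: 35.0
time_s: 18.88
tool_pos: [0.5716, 0.2643, 0.2343]
ee_rot: [-0.002, 0.206, 0.979, -0.001]
wrist_force: [0.4, 0.0, -7.8]
width: 0.0594
grasp_force: 35.0
Fz -6.83 0.63
t 19.28 pos [0.5724 0.2646 0.2364] tool shift mm [ -0.4   0.6 192.4] yaxis [ 0.403  0.915 -0.   ] zaxis [-0. -0. -1.] F [ 0.15 -0.42 -7.41] w 0.0594 grip 35.0 q [ 0.36  0.49  1.42 -0.    1.23 -0.8 ]
M [ 0.538 -0.056  0.101] 372
R [ 0.589 -0.229  0.101] 465
```

View pics/s3.png

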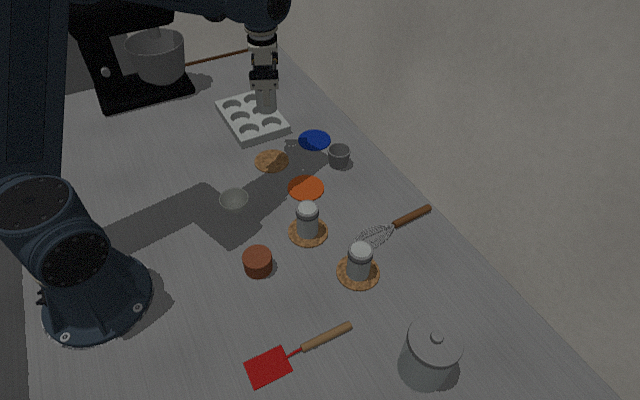

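The left tin is held high in the gripper at (265,97) above its empty mat at (271,160). The other two stand in place at (307,218) and (361,260). I'll hand in.

```bash
python3 -c "
from workcell import bot
print(bot.job_done())"
```

```text
the job is handed in; nothing more can be done
None
```

I hefted all three tins in order; the left one was heaviest at about 7.0 N, against 2.8 N (middle) and 3.9 N (right). I handed in with it held upright, its base about 19 cm above its mat, and the other two standing on their own mats; the hand-in returned no verdict.

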